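# Check in a returned card game at the library desk

### The arm

A 7-joint arm with a two-finger parallel gripper is mounted at the origin on the work surface. World frame = base frame: x ahead of the robot, y to its left, z up, the work surface at z = 0. Lengths are in m, angles in degrees, forces in N, time in s.
With the tool pointing down it reaches from about 0.425 to 1.025 m from the base axis. Payload 3.6 kg.
Tool frame: the origin (TCP) lies on the mounting face of the last link; the fingertips stand 173 mm ahead of it and the grasp point (between the pads) lies 155 mm ahead of it; z points along the fingers, y is the line along which they close (so a half turn about z gives the same grasp; the last joint's range is limited). The gripper opens to 85 mm and grips with 20 to 120 N. Pads are 22 mm wide; open, the fingers measure 114 mm over their backs; the gripper's body (76 mm by 85 mm) begins 54 mm behind the grasp point. The pads swing forward as they close: fully open they stand 13 mm farther back than shut.
Start: joints at [71.591, 33.873, 2.773, 92.16, -1.908, 54.013, -1.931], TCP at [0.164, -0.706, 0.405] pointing down, gripper open.
Joint ranges: [-153.93, 153.93], [-27.13, 128.08], [-72.61, 78.16], [10.71, 143.7], [-87.88, 267.88], [4.46, 118.87], [-176.78, 176.78]. Speed limits (degrees/s): [147.25, 147.25, 180, 180, 180, 180, 180].

### API

Orientations are given as [roll, pitch, yaw] about the fixed x, y, z axes, in that order (R = Rz(yaw) Ry(pitch) Rx(roll)).
In Python, from workcell import manip gives the robot as it stands.
- The arm moves only by the tool step_arm, never from a script. Its argument "moves" is text: rows parted by semicolons, each of 6 numbers parted by spaces: the shift along the tool's x, y, z in m, then the turn, a rotation vector about the tool's x, y, z in degrees. A call has 1 to 10 rows; each row shifts and turns the commanded pose from where the row before left it, along the tool's axes as they then stand; what a row does not reach is not made up. A row lasts 1/12 s, in which the tool goes at most 41.7 mm and 7.16 degrees, less where a joint would pass 70% of its speed; a pose out of reach is approached as far as the arm can. A call with a gripper value outside its range is refused whole. "gripper" is the opening, from 0 (shut) to 1 (fully open), set as the call begins (left out, the last holds). The fingers move at their own pace and stop on an object; the grip force is fixed at half the most. Time passes only in rows, so rows that do not move let the fingers close. It gives the time, the measured TCP pose, the force, the opening and the grip force at its end, in the units of the state.
- manip.state(): the state, without advancing time (a new reading comes with each control period).
- manip.snapshot(name): name is "scene" or "top"; returns a dict with "frame" (420x560x3 uint8, red, green, blue), "K" (3x3 intrinsics, pixels), "rvec" (rotation vector, rad) and "tvec" (3), from world to camera coordinates, as OpenCV has them. Camera axes: x right, y down, z forward; pixel columns grow to the right and rows downward; lengths in m; the calibration is good to about 2 mm. A picture is of the moment at which its call begins. There is no depth.
- manip.sign_off(): hands the job in; it is judged then, once.
Trained networks look in a picture, given as the dict that the camera call returned (one of the last four; its "shot" number tells which), for a name from the list of things; names that differ only in an ending like _2 or _b are one class to them, and where a whole thing is asked for, a point or a joint stands for the part that bears it (a point fixed in the world has none). Each returns a list of dicts, best first, with "score" (0 to 1); they miss things now and then, are a little off and sometimes report something else, mostly with a low value. They report only what shows in the picture. A call takes as long as a camera call. They do not tell look-alikes from the thing itself.
- manip.spot_in(name, picture): "xyz" ([x, y, z] in m, in world coordinates, good to about 4 mm: the middle of the surface that is visible of it).
The state is a dict: "time": time; "qpos": joint angles; "qd": joint speeds; "effort": joint torques, N m; "tcp_pos": TCP position; "ee_rot": TCP orientation; "force": force on the tool from outside, world axes, zero at the start; "moment": the same for the moment, N m; "grip_width": opening from 0.0 (shut) to 1.0 (fully open); "grip_force": force on a finger pad.
Only numpy, scipy, OpenCV 4.12 (cv2) and the standard library are available. Lean on these libraries where they do the work, as an engineer would, in place of code of your own. Each camera call takes 0.05 s, during which the arm holds its last target. There are 200 camera calls.

### The job

Check in the returned red card-game box: lay it flat and squarely inside the white outline on the black mat, label up, and let go of it. Then draw the hand scanner out of its stand, tip it over so that its red window looks down at the middle of the box's barcode label from about 10 cm away (within 40 degrees of straight down), and finish still holding it there in the air, touching nothing else with it. Leave the blue box, the stamp, the mug and the book as they are.

Things in the scene. Friction and masses are not known exactly. Their poses are not given: they have to be found in the camera images.
- redbox: loose red card-game box, 56 (x) x 110 (y) x 38 (z) mm, about 200 g, lying flat on the table, label up; origin at the centre of its underside, z up. A blue box of the same size lies nearby and they may swap places.
- label (a point): centre of the white 44 x 44 mm barcode label on top of the red box: 28 mm from the box's centre towards its +y end, 38.5 mm above its underside
- mat: fixed black rubber mat, 130 (x) x 190 (y) x 3 (z) mm, its white outline 102 (x) x 156 (y) mm over all, lines 4 mm wide, centred on it; origin at the centre of its underside, at table height; the box's long side goes along the outline's long side (y), either way round
- stand: fixed grey scanner stand: foot 120 (x) x 100 (y) x 12 (z) mm with an upright rectangular socket in its centre, inside 36 (x) x 32 (y) mm, walls 6 mm, socket floor 12 mm and mouth 75 mm above the table; origin at the centre of the foot's underside, z up
- scanner: loose pistol-shaped scanner, about 200 g, upright in the socket, 2 mm play each side; origin at the foot of its handle, z up the handle, window towards -x. Black handle 32 (x) x 28 (y) x 114 mm, lowest 63 mm in the socket: lift it more than that to free it. White head 95 mm long, 46 wide (y), 42 high, sloping 20 degrees down to the window end; grip its flat sides from above, closing along y
- head (a point): centre of the scanner's head: 4 mm towards -x and 132 mm up from the scanner's origin
- window (a point): centre of the scanner's red window, 38 x 30 mm, at the front end of its head, 49 mm towards -x and 116 mm up from the scanner's origin; its z axis points out along the line of sight (in the stand: level towards the scanner's -x but 20 degrees downwards), its y axis is the scanner's y
- bluebox: loose blue box, same size as the red one, with a yellow disc and no label on top; origin at the centre of its underside; not to be disturbed
- stamp: loose dark wooden hand stamp, 32 mm across, 73 mm high, standing; origin under its centre; not to be disturbed
- mug: loose blue mug, 80 mm across, 90 mm high, handle towards +y; origin under its centre; not to be disturbed
- book: loose green book lying flat, 150 (x) x 210 (y) x 35 (z) mm, on the far side of the table; origin at the centre of its underside; not to be disturbed
Mind the look-alikes: they are no part of the job. Several things have the shape of the redbox; the one meant has the colours described above.

How it is judged:
By the outcome, as a careful person would: the job done as asked, in the order asked, and still so for the second after the job is handed in, while the arm keeps its last pose, push and grip.
It also fails if it takes over 53 s, if anything falls off the work surface, if the arm or the gripper's body presses on something with over 40 N, if the wrist force passes 120 N, or if a joint passes its speed limit or range.

## Working session

There is one attempt and no reset: what is moved stays moved. The work goes in short steps, Python scripts to look and compute and a tool call to move; the robot and the scene stay as the last step left them, time stands still between calls to the robot, and variables do not carry over. Pictures are saved under pics/ and viewed, at most 10 in all, crops included, and the job is handed in when it is done.

Besides the shell and the picture viewer there is one more tool, called after "Emit:" by a JSON object that holds its "api" and its "payload", one argument or row to a line. step_arm: Moves the arm, as the interface text tells. Its arguments: {"type":"object","properties":{"moves":{"type":"string"},"gripper":{"type":"number"}},"required":["moves"]}

```bash
mkdir -p pics; ls
cat > h.py <<'E'
import numpy as np, cv2
from workcell import manip
from scipy.spatial.transform import Rotation as R
def save(p,n): cv2.imwrite(f'pics/{n}.png',p['frame'][:,:,::-1])
def proj(p,X): return cv2.projectPoints(np.array(X,float).reshape(-1,3),p['rvec'],p['tvec'],p['K'],None)[0][:,0]
def unproj(p,uv,z):
    Rm=cv2.Rodrigues(p['rvec'])[0]; uv=np.array(uv,float).reshape(-1,2)
    d=np.c_[uv,np.ones(len(uv))]@np.linalg.inv(p['K']).T@Rm
    c=-Rm.T@np.array(p['tvec']).ravel(); return c+d*((z-c[2])/d[:,2])[:,None]
E
python3 - <<'E'
from h import *
s=manip.state();print(s)
for n in('top','scene'):
    p=manip.snapshot(n);save(p,n+'0')
    Rm=cv2.Rodrigues(p['rvec'])[0];print(n,-Rm.T@np.array(p['tvec']).ravel())
    for o in['redbox','label','mat','stand','scanner','head','window','bluebox','stamp','mug','book']:
        print(o,[(np.round(d['xyz'],3).tolist(),round(d['score'],2)) for d in manip.spot_in(o,p)[:3]])
E
```

```text
pics
{'time': 0.0, 'qpos': array([71.59181665, 33.92633502,  2.76798317, 92.23587209, -1.9081637 ,
       54.01120337, -1.93129323]), 'qd': array([-0.04562632, -0.05065112, -0.05456424, -0.06116421, -0.03087382,
        0.03834609, -0.07466036]), 'effort': array([-7.08371881e-04, -5.48692417e+01,  1.54629037e+00, -1.98124999e+01,
        9.41085251e-03,  8.73213925e-03, -1.24771395e-05]), 'tcp_pos': array([ 0.16364449, -0.70584715,  0.40353663]), 'ee_rot': array([-1.79872930e+02,  7.39517302e-03,  1.30546003e+01]), 'force': array([ 0.18309991,  0.60528837, -0.46702487]), 'moment': array([0.0240743 , 0.01663864, 0.02675696]), 'grip_force': 0.0, 'grip_width': 1.0012490628120065}
top [ 0.41531487 -0.00158638  1.36790538]
redbox [([0.604, -0.296, 0.038], 0.96), ([0.686, -0.458, 0.037], 0.78), ([0.627, -0.151, 0.04], 0.77)]
label [([0.606, -0.295, 0.035], 0.93), ([0.686, -0.462, 0.036], 0.92), ([0.345, -0.414, 0.038], 0.66)]
mat [([0.502, 0.037, 0.002], 0.77), ([0.466, -0.219, 0.035], 0.5)]
stand [([0.535, 0.216, 0.013], 0.56)]
scanner [([0.54, 0.234, 0.162], 0.64), ([0.759, 0.065, 0.038]
[... 217 characters left out ...]
66, 0.037], 0.74), ([0.533, 0.241, 0.157], 0.57), ([0.469, -0.222, 0.042], 0.31)]
scene [1.3817429  0.71980127 1.00185811]
redbox [([0.615, -0.288, 0.038], 0.93), ([0.633, -0.142, 0.04], 0.77), ([0.361, -0.407, 0.041], 0.67)]
label [([0.703, -0.448, 0.04], 0.91), ([0.622, -0.286, 0.036], 0.82), ([0.637, -0.148, 0.042], 0.58)]
mat [([0.502, 0.045, 0.002], 0.71)]
stand [([0.567, 0.254, 0.006], 0.97)]
scanner [([0.566, 0.252, 0.156], 0.74)]
head [([0.558, 0.251, 0.157], 0.64)]
window [([0.562, 0.252, 0.157], 0.94)]
bluebox [([0.481, -0.213, 0.035], 0.73)]
stamp [([0.38, 0.424, 0.034], 0.64), ([0.618, -0.288, 0.036], 0.58)]
mug [([0.694, 0.426, 0.053], 0.72)]
book [([0.777, 0.076, 0.033], 0.73)]
```

View pics/top0.png

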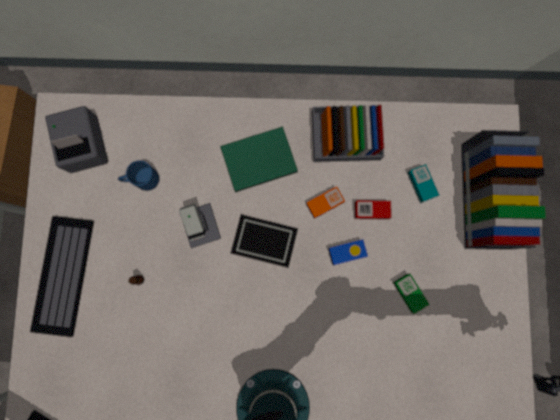

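View pics/scene0.png

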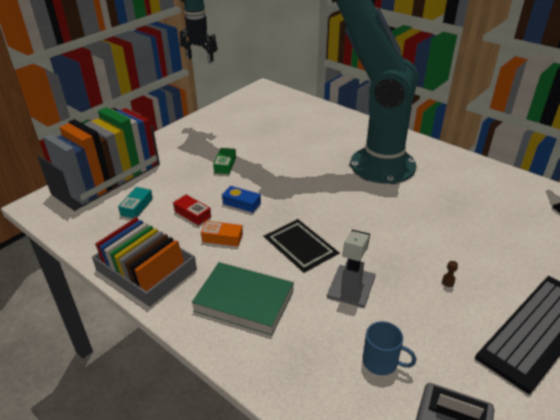

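Top view: red box at (373,209) with its label at the left (+y) end, orange box (325,202), blue (348,251), mat (265,241), stand (204,225). The scene view agrees with this. Next I fit the outlines and look closer at the scanner.

```bash
cat > fit.py <<'E'
from h import *
from scipy.optimize import minimize
def pts_box(x,y,yaw,a,b,z0,z1):
    P=np.array([[sx*a/2,sy*b/2,z] for sx in(-1,1) for sy in(-1,1) for z in(z0,z1)])
    return P@R.from_euler('z',yaw,degrees=True).as_matrix().T+[x,y,0]
S=4
def hullmask(p,P,shape):
    q=cv2.convexHull((proj(p,P)*S+(S-1)/2).astype(np.float32)).astype(np.int32)
    m=np.zeros((shape[0]*S,shape[1]*S),np.uint8);cv2.fillConvexPoly(m,q,1)
    return cv2.resize(m.astype(np.float32),(shape[1],shape[0]),interpolation=cv2.INTER_AREA)
def fit(pm,x0,a,b,z0,z1):
    def c(v): return sum(np.abs(hullmask(p,pts_box(v[0]/1e3,v[1]/1e3,v[2],a,b,z0,z1),m.shape)-m).sum()/m.sum() for p,m in pm)
    best=None
    for d in(-25,0,25):
        s=np.array(x0)+[0,0,d]
        r=minimize(c,s,method='Nelder-Mead',options=dict(initial_simplex=s+np.array([[0,0,0],[12,0,0],[0,12,0],[0,0,15]]),xatol=.1,fatol=1e-4))
        if best is None or r.fun<best.fun: best=r
    return best
def blob(m,uv):
    m=cv2.morphologyEx(m.astype(np.uint8),cv2.MORPH_CLOSE,np.ones((3,3)))
    n,l,st,ce=cv2.connectedComponentsWithStats(m)
    i=1+np.argmin([((l==k)*1).sum()<30 and 1e9 or np.min(np.hypot(*(np.argwhere(l==k)[:,::-1]-uv).T)) for k in range(1,n)])
    o=np.zeros(m.shape,np.uint8);q=cv2.convexHull(np.argwhere(l==i)[:,::-1].astype(np.int32));cv2.fillConvexPoly(o,q,1);return o.astype(np.float32)
def masks(p,kind,xyz):
    f=p['frame'];hsv=cv2.cvtColor(f,cv2.COLOR_RGB2HSV);h,s,v=cv2.split(hsv)
    m={'red':((h<5)|(h>172))&(s>140)&(v>50),'blue':(h>105)&(h<125)&(s>140)&(v>50),'mat':v<70,'orange':(h>5)&(h<18)&(s>150)&(v>80)}[kind]
    return blob(m,proj(p,xyz)[0])
E
cat > a.py <<'E'
from fit import *
t=manip.snapshot('top');s=manip.snapshot('scene')
for k,c,a,b,z in(('red',(.604,-.296,.03),.056,.110,.038),('mat',(.5,.037,.003),.13,.19,.003),('blue',(.47,-.218,.03),.056,.11,.038),('orange',(.627,-.15,.03),.056,.11,.038)):
    for nm,ps in(('both',(t,s)),('top',(t,)),('scene',(s,))):
        pm=[(p,masks(p,k,c)) for p in ps]
        r=fit(pm,[c[0]*1e3,c[1]*1e3,0],a,b,0,z);print(k,nm,np.round(r.x,1),round(r.fun,3),[int(m.sum()) for _,m in pm])
def crop(p,x,y,w,h,k): return cv2.resize(p['frame'][y:y+h,x:x+w,::-1],None,fx=k,fy=k,interpolation=cv2.INTER_CUBIC)
cv2.imwrite('pics/c1.png',np.hstack([crop(t,165,180,80,80,5),crop(s,315,220,80,80,5)]))
E
python3 a.py
```

```text
red both [ 605.9 -303.1   -1.2] 0.271 [624, 688]
red top [ 605.8 -304.3    3.1] 0.146 [624]
red scene [ 605.9 -305.4   -4.5] 0.108 [688]
mat both [501.2  37.8 -13. ] 0.085 [2406, 2010]
mat top [501.6  38.2 -13.1] 0.034 [2406]
mat scene [501.5  37.5 -12.6] 0.054 [2010]
blue both [ 470.1 -224.9   14. ] 0.29 [614, 654]
blue top [ 469.3 -222.7   15.7] 0.112 [614]
blue scene [ 470.3 -226.4   10.8] 0.169 [654]
orange both [ 626.2 -153.    31. ] 0.361 [604, 750]
orange top [ 625.3 -152.    28.5] 0.129 [604]
orange scene [ 627.4 -152.6   32.3] 0.221 [750]
```

View pics/c1.png

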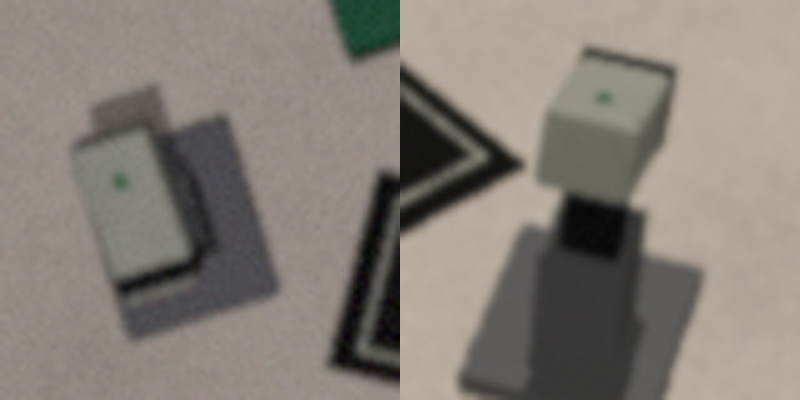

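Crop: the window (dark end) is at the bottom in the top view, so it faces world -x, with a yaw of about 15°. I overlay the models to check.

```bash
cat > b.py <<'E'
from fit import *
t=manip.snapshot('top');s=manip.snapshot('scene')
c=unproj(t,np.array([[228,118],[278,292],[133,340]])/5+[165-.4,180-.4],.012)
print(np.round(c,4),np.linalg.norm(c[0]-c[1]),np.linalg.norm(c[1]-c[2]))
ctr=(c[0]+c[2])/2; print('ctr',ctr)
yaw=np.degrees(np.arctan2(*(c[0]-c[1])[[1,0]]));print(yaw, np.degrees(np.arctan2(*(c[2]-c[1])[[1,0]]))-90)
ctr2=unproj(t,proj(t,ctr),.012)
def head(x,y,yaw):
    P=np.array([[a*.0475,b*.023,d*.021] for a in(-1,1) for b in(-1,1) for d in(-1,1)])
    P=P@R.from_euler('y',-20,degrees=True).as_matrix().T+[-.004,0,.144]
    return P@R.from_euler('z',yaw,degrees=True).as_matrix().T+[x,y,0]
E8=[(i,j) for i in range(8) for j in range(i) if bin(i^j).count('1')==1]
def draw(p,x,y,w,h,k,Ps):
    im=cv2.resize(p['frame'][y:y+h,x:x+w,::-1],None,fx=k,fy=k,interpolation=cv2.INTER_CUBIC)
    for P in Ps:
        q=np.round((proj(p,P)-[x,y]+.5)*k-.5).astype(int)
        for i,j in E8: cv2.line(im,tuple(map(int,q[i])),tuple(map(int,q[j])),(255,0,255),1)
    return im
if __name__=='__main__':
    Y=15.0
    st=[pts_box(ctr[0],ctr[1],Y,.12,.1,0,.012),head(ctr[0],ctr[1],Y)]
    bx=[pts_box(.606,-.304,-1,.056,.11,0,.038),pts_box(.470,-.224,13.5,.056,.11,0,.038),pts_box(.626,-.1525,30,.056,.11,0,.038)]
    a=np.hstack([draw(t,165,180,80,60,5,st),draw(s,315,230,80,60,5,st)])
    b=np.hstack([draw(t,300,185,100,80,4,bx),draw(s,165,175,100,80,4,bx)])
    print(a.shape,b.shape)
    cv2.imwrite('pics/c2.png',cv2.resize(np.vstack([a,b]),(800,600)) if 0 else np.vstack([a,b])[:600])
E
python3 b.py
```

```text
[[0.6153 0.2117 0.012 ]
 [0.5054 0.1757 0.012 ]
 [0.4735 0.2652 0.012 ]] 0.1156367051285243 0.09496628153025206
ctr [0.54443041 0.23841969 0.012     ]
18.11357815138988 19.646047632523235
(300, 800, 3) (320, 800, 3)
```

View pics/c2.png

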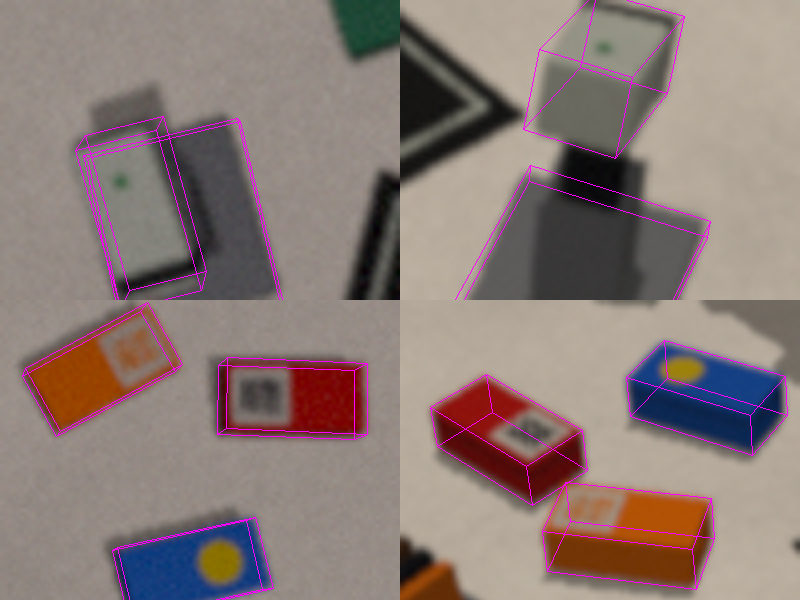

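```bash
cat > plan.py <<'E'
import sys
from h import *
# usage: plan.py x y z roll pitch yaw N   (TCP target); prints rows in tool axes
v=list(map(float,sys.argv[1:7]));N=int(sys.argv[7])
s=manip.state();p=np.array(s['tcp_pos']);r=R.from_euler('xyz',s['ee_rot'],degrees=True)
print('t',round(s['time'],2),'q',np.round(s['qpos'],0),'F',np.round(s['force'],1))
T=np.array(v[:3]);rt=R.from_euler('xyz',v[3:],degrees=True);rv=(r.inv()*rt).as_rotvec(degrees=True)
print('mm/row',np.linalg.norm(T-p)*1e3/N,'deg/row',np.linalg.norm(rv)/N)
st=R.from_rotvec(rv/N,degrees=True);c=r;o=[]
for i in range(N):
    d=c.inv().apply((T-p)/N); o.append(' '.join(f'{x:.4f}' for x in d)+' '+' '.join(f'{x:.2f}' for x in rv/N)); c=c*st
for i in range(0,N,10): print('; '.join(o[i:i+10]))
E
python3 plan.py .606 -.304 .30 180 0 90 20
```

```text
t 1.4 q [72. 34.  3. 92. -2. 54. -2.] F [-0.1  0.1  0.1]
mm/row 30.34648569185169 deg/row 3.8472362401454228
0.0261 -0.0146 0.0052 -0.00 0.00 -3.85; 0.0270 -0.0128 0.0052 -0.00 0.00 -3.85; 0.0278 -0.0110 0.0052 -0.00 0.00 -3.85; 0.0285 -0.0091 0.0052 -0.00 0.00 -3.85; 0.0290 -0.0072 0.0052 -0.00 0.00 -3.85; 0.0294 -0.0052 0.0052 -0.00 0.00 -3.85; 0.0297 -0.0032 0.0052 -0.00 0.00 -3.85; 0.0299 -0.0012 0.0052 -0.00 0.00 -3.85; 0.0299 0.0008 0.0052 -0.00 0.00 -3.85; 0.0298 0.0028 0.0052 -0.00 0.00 -3.85
0.0295 0.0048 0.0052 -0.00 0.00 -3.85; 0.0291 0.0068 0.0052 -0.00 0.00 -3.85; 0.0286 0.0087 0.0052 -0.00 0.00 -3.85; 0.0279 0.0106 0.0052 -0.00 0.00 -3.85; 0.0272 0.0125 0.0052 -0.00 0.00 -3.85; 0.0263 0.0143 0.0052 -0.00 0.00 -3.85; 0.0253 0.0160 0.0052 -0.00 0.00 -3.85; 0.0241 0.0176 0.0052 -0.00 0.00 -3.85; 0.0229 0.0192 0.0052 -0.00 0.00 -3.85; 0.0216 0.0207 0.0052 -0.00 0.00 -3.85
```

Emit:
{"api": "step_arm", "payload": {
  "moves": "0.026 -0.0145 0.005 0 0 -3.85; 0.027 -0.013 0.005 0 0 -3.85; 0.028 -0.011 0.005 0 0 -3.85; 0.0285 -0.009 0.005 0 0 -3.85; 0.029 -0.007 0.005 0 0 -3.85; 0.0295 -0.005 0.005 0 0 -3.85; 0.0295 -0.003 0.005 0 0 -3.85; 0.03 -0.001 0.005 0 0 -3.85; 0.03 0.001 0.005 0 0 -3.85; 0.03 0.003 0.005 0 0 -3.85",
  "gripper": 1
}}

```text
time: 2.23
tcp_pos: [0.3867, -0.5047, 0.3547]
ee_rot: [180.0, 0.0, 51.7]
force: [0.9, -0.2, -0.3]
grip_width: 1.003
grip_force: 0.0
```

Emit:
{"api": "step_arm", "payload": {
  "moves": "0.0295 0.005 0.005 0 0 -3.85; 0.029 0.007 0.005 0 0 -3.85; 0.0285 0.009 0.005 0 0 -3.85; 0.028 0.0105 0.005 0 0 -3.85; 0.027 0.0125 0.005 0 0 -3.85; 0.0265 0.0145 0.005 0 0 -3.85; 0.025 0.016 0.005 0 0 -3.85; 0.024 0.0175 0.005 0 0 -3.85; 0.023 0.019 0.005 0 0 -3.85; 0 0 0 0 0 0"
}}

```text
time: 3.07
tcp_pos: [0.5903, -0.3183, 0.3094]
ee_rot: [179.7, -0.3, 86.9]
force: [1.7, 1.4, 0.0]
grip_width: 1.001
grip_force: 0.0
```

```bash
python3 plan.py .606 -.304 .23 180 0 90 4
python3 - <<'E'
from h import *
s=manip.state();print(s['tcp_pos'],s['ee_rot'])
E
```

```text
t 3.07 q [ 36.  37. -17. 103.  14.  42.   8.] F [1.7 1.4 0. ]
mm/row 20.548596047051294 deg/row 0.7921062465824275
0.0037 0.0036 0.0199 0.07 -0.08 -0.79; 0.0037 0.0037 0.0199 0.07 -0.08 -0.79; 0.0036 0.0038 0.0199 0.07 -0.08 -0.79; 0.0036 0.0038 0.0199 0.07 -0.08 -0.79
[ 0.59030865 -0.31830516  0.30940441] [179.71594074  -0.31308921  86.86067295]
```

Emit:
{"api": "step_arm", "payload": {
  "moves": "0.004 0.004 0.02 0 0 -0.8; 0.0035 0.0035 0.02 0 0 -0.8; 0.0035 0.0035 0.02 0 0 -0.8; 0.0035 0.0035 0.02 0 0 -0.8; 0 0 0 0 0 0; 0 0 0 0 0 0"
}}

```text
time: 3.57
tcp_pos: [0.5998, -0.3112, 0.2288]
ee_rot: [-179.9, -0.1, 89.4]
force: [0.6, 0.4, -0.2]
grip_width: 0.996
grip_force: 0.0
```

```bash
python3 plan.py .606 -.304 .179 180 0 90 4
python3 - <<'E'
from b import *
s=manip.state();print(s['tcp_pos'],s['ee_rot'])
t=manip.snapshot('top');c=manip.snapshot('scene')
bx=[pts_box(.606,-.304,0,.056,.11,0,.038)]
cv2.imwrite('pics/g1.png',np.hstack([draw(t,310,160,100,100,4,bx),draw(c,140,150,100,100,4,bx)]))
E
```

```text
t 3.57 q [ 33.  43. -15. 104.  18.  35.   7.] F [ 0.6  0.4 -0.2]
mm/row 12.679579362977117 deg/row 0.15281638024719793
0.0018 0.0015 0.0125 -0.03 -0.01 -0.15; 0.0018 0.0015 0.0125 -0.03 -0.01 -0.15; 0.0018 0.0015 0.0125 -0.03 -0.01 -0.15; 0.0018 0.0015 0.0125 -0.03 -0.01 -0.15
[[0.6153 0.2117 0.012 ]
 [0.5054 0.1757 0.012 ]
 [0.4735 0.2652 0.012 ]] 0.1156367051285243 0.09496628153025206
ctr [0.54443041 0.23841969 0.012     ]
18.11357815138988 19.646047632523235
[ 0.60040304 -0.31211888  0.23074792] [1.79928324e+02 5.61657819e-02 8.93502272e+01]
```

View pics/g1.png

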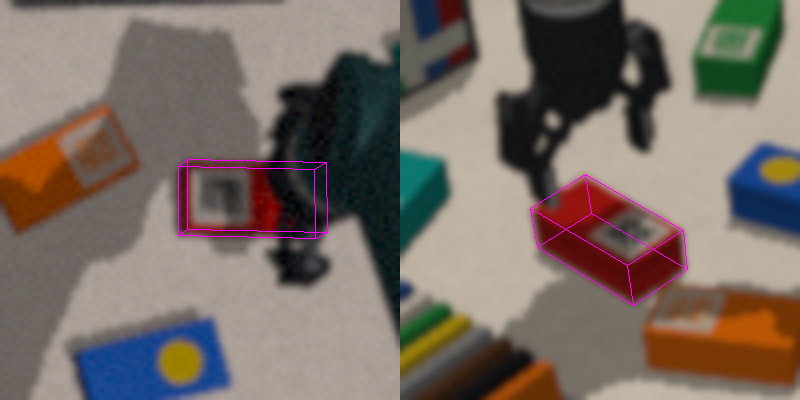

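The gripper straddles the red box (at (255,200) in the top half). I descend and grasp.

Emit:
{"api": "step_arm", "payload": {
  "moves": "0.002 0.0015 0.013 0 0 -0.15; 0.002 0.0015 0.013 0 0 -0.15; 0.002 0.0015 0.013 0 0 -0.15; 0.0015 0.0015 0.0115 0 0 -0.15; 0 0 0 0 0 0; 0 0 0 0 0 0"
}}

```text
time: 4.27
tcp_pos: [0.6058, -0.3033, 0.1775]
ee_rot: [-179.8, -0.1, 90.0]
force: [0.6, 0.3, 0.2]
grip_width: 0.998
grip_force: 0.0
```

Emit:
{"api": "step_arm", "payload": {
  "moves": "0 0 0 0 0 0; 0 0 0 0 0 0; 0 0 0 0 0 0; 0 0 0 0 0 0; 0 0 0 0 0 0; 0 0 0 0 0 0; 0 0 0 0 0 0; 0 0 0 0 0 0",
  "gripper": 0
}}

```text
time: 4.93
tcp_pos: [0.6066, -0.3043, 0.18]
ee_rot: [179.9, 0.0, 90.0]
force: [0.7, -0.6, 5.9]
grip_width: 0.648
grip_force: 66.2
```

Emit:
{"api": "step_arm", "payload": {
  "moves": "0 0 -0.01 0 0 0; 0 0 -0.02 0 0 0; 0 0 -0.03 0 0 0; 0 0 -0.02 0 0 0; 0 0 0 0 0 0"
}}

```text
time: 5.35
tcp_pos: [0.6077, -0.3044, 0.2635]
ee_rot: [179.6, 0.1, 90.0]
force: [0.8, -0.7, -1.1]
grip_width: 0.644
grip_force: 65.6
```

```bash
python3 plan.py .5015 .038 .25 180 0 77 14
```

```text
t 5.35 q [ 33.  41. -16. 103.  17.  38.   8.] F [ 0.8 -0.7 -1.1]
mm/row 25.622116966618997 deg/row 0.929011484457079
0.0245 -0.0076 0.0009 0.03 0.01 0.93; 0.0243 -0.0080 0.0009 0.03 0.01 0.93; 0.0242 -0.0084 0.0009 0.03 0.01 0.93; 0.0241 -0.0088 0.0009 0.03 0.01 0.93; 0.0239 -0.0092 0.0009 0.03 0.01 0.93; 0.0238 -0.0095 0.0009 0.03 0.01 0.93; 0.0236 -0.0099 0.0009 0.03 0.01 0.93; 0.0234 -0.0103 0.0009 0.03 0.01 0.93; 0.0233 -0.0107 0.0009 0.03 0.01 0.93; 0.0231 -0.0111 0.0009 0.03 0.01 0.93
0.0229 -0.0114 0.0009 0.03 0.01 0.93; 0.0227 -0.0118 0.0009 0.03 0.01 0.93; 0.0225 -0.0122 0.0009 0.03 0.01 0.93; 0.0223 -0.0125 0.0010 0.03 0.01 0.93
```

Emit:
{"api": "step_arm", "payload": {
  "moves": "0.0245 -0.0075 0.001 0 0 0.93; 0.0245 -0.008 0.001 0 0 0.93; 0.024 -0.0085 0.001 0 0 0.93; 0.024 -0.009 0.001 0 0 0.93; 0.024 -0.009 0.001 0 0 0.93; 0.024 -0.0095 0.001 0 0 0.93; 0.0235 -0.01 0.001 0 0 0.93; 0.0235 -0.0105 0.001 0 0 0.93; 0.0235 -0.0105 0.001 0 0 0.93; 0.023 -0.011 0.001 0 0 0.93"
}}

```text
time: 6.18
tcp_pos: [0.529, -0.0579, 0.2483]
ee_rot: [-179.9, 0.0, 80.7]
force: [0.2, 0.5, -2.2]
grip_width: 0.644
grip_force: 65.4
```

Emit:
{"api": "step_arm", "payload": {
  "moves": "0.023 -0.0115 0.001 0 0 0.93; 0.0225 -0.012 0.001 0 0 0.93; 0.0225 -0.012 0.001 0 0 0.93; 0.0225 -0.0125 0.001 0 0 0.93; 0 0 0 0 0 0; 0 0 0 0 0 0; 0 0 0 0 0 0"
}}

```text
time: 6.77
tcp_pos: [0.4996, 0.0384, 0.2447]
ee_rot: [-179.9, 0.1, 77.0]
force: [0.3, -0.2, -2.2]
grip_width: 0.643
grip_force: 65.3
```

```bash
python3 plan.py .5015 .038 .183 180 0 77 5
```

```text
t 6.77 q [ -4.  33.  -7. 127.  11.  21. -34.] F [ 0.3 -0.2 -2.2]
mm/row 12.346011446691353 deg/row 0.01614885134793814
0.0000 0.0004 0.0123 -0.01 0.01 -0.00; 0.0000 0.0004 0.0123 -0.01 0.01 -0.00; 0.0000 0.0004 0.0123 -0.01 0.01 -0.00; 0.0000 0.0004 0.0123 -0.01 0.01 -0.00; 0.0000 0.0004 0.0123 -0.01 0.01 -0.00
```

Emit:
{"api": "step_arm", "payload": {
  "moves": "0 0.0005 0.0125 0 0 0; 0 0.0005 0.0125 0 0 0; 0 0.0005 0.0125 0 0 0; 0 0.0005 0.0125 0 0 0; 0 0 0.0085 0 0 0; 0 0 0.0015 0 0 0; 0 0 0 0 0 0"
}}

```text
time: 7.35
tcp_pos: [0.5018, 0.0374, 0.1846]
ee_rot: [-179.9, 0.1, 76.9]
force: [-0.1, -0.8, -1.5]
grip_width: 0.644
grip_force: 65.4
```

Emit:
{"api": "step_arm", "payload": {
  "moves": "0 0 0.001 0 0 0; 0 0 0.001 0 0 0; 0 0 0 0 0 0"
}}

```text
time: 7.6
tcp_pos: [0.502, 0.0383, 0.1836]
ee_rot: [180.0, -0.0, 77.0]
force: [-0.3, 0.2, -1.7]
grip_width: 0.646
grip_force: 65.4
```

Emit:
{"api": "step_arm", "payload": {
  "moves": "0 0 0.001 0 0 0; 0 0 0.0005 0 0 0; 0 0 0 0 0 0"
}}

```text
time: 7.85
tcp_pos: [0.502, 0.0384, 0.1829]
ee_rot: [179.9, -0.0, 77.0]
force: [-1.1, -0.6, 8.1]
grip_width: 0.647
grip_force: 66.7
```

Contact. I release the box and rise.

Emit:
{"api": "step_arm", "payload": {
  "moves": "0 0 0 0 0 0; 0 0 0 0 0 0; 0 0 0 0 0 0; 0 0 0 0 0 0; 0 0 0 0 0 0",
  "gripper": 1
}}

```text
time: 8.27
tcp_pos: [0.5019, 0.0384, 0.1817]
ee_rot: [-180.0, -0.0, 77.0]
force: [-0.7, 0.2, 0.3]
grip_width: 1.0
grip_force: 0.0
```

Emit:
{"api": "step_arm", "payload": {
  "moves": "0 0 -0.01 0 0 0; 0 0 -0.02 0 0 0; 0 0 -0.03 0 0 0; 0 0 -0.04 0 0 0; 0 0 -0.04 0 0 0; 0 0 -0.04 0 0 0; 0 0 0 0 0 0"
}}

```text
time: 8.85
tcp_pos: [0.5039, 0.0388, 0.3693]
ee_rot: [179.2, -0.3, 77.0]
force: [0.9, 0.4, -0.6]
grip_width: 0.998
grip_force: 0.0
```

```bash
python3 plan.py .545 .2405 .43 180 0 16.5 10
```

```text
t 8.85 q [ -0.  21. -12. 122.   7.  37. -30.] F [ 0.9  0.4 -0.6]
mm/row 21.457705335253785 deg/row 6.046638933895585
0.0206 -0.0005 -0.0060 0.05 -0.07 6.05; 0.0204 -0.0026 -0.0060 0.05 -0.07 6.05; 0.0200 -0.0048 -0.0060 0.05 -0.07 6.05; 0.0194 -0.0069 -0.0060 0.05 -0.07 6.05; 0.0186 -0.0089 -0.0060 0.05 -0.07 6.05; 0.0175 -0.0108 -0.0061 0.05 -0.07 6.05; 0.0163 -0.0126 -0.0061 0.05 -0.07 6.05; 0.0149 -0.0142 -0.0061 0.05 -0.07 6.05; 0.0133 -0.0157 -0.0061 0.05 -0.07 6.05; 0.0115 -0.0170 -0.0061 0.05 -0.07 6.05
```

```bash
cat > kin.py <<'E'
from h import *
import json,os,itertools
from scipy.optimize import least_squares
D=[([71.59181665,33.92633502,2.76798317,92.23587209,-1.9081637,54.01120337,-1.93129323],[0.16364449,-0.70584715,0.40353663],[-179.873,.0074,13.0546])]
if os.path.exists('log.json'): D=json.load(open('log.json'))
def log():
    s=manip.state();D.append([list(map(float,s[k])) for k in('qpos','tcp_pos','ee_rot')]);json.dump(D,open('log.json','w'))
Rz=lambda a:R.from_euler('z',a,degrees=True);Ry=lambda a:R.from_euler('y',a,degrees=True)
def fk(q,v,s):
    d1,L1,L2,L3,a4,a4b,a6,b0,b7=v;r=Rz(s[0]*q[0]+b0);p=np.array([0,0,d1])
    r=r*Ry(q[1])*Rz(s[1]*q[2]);p=p+r.apply([a4,0,L1])
    r=r*Ry(q[3]);p=p+r.apply([a4b,0,L2]);r=r*Rz(s[2]*q[4])*Ry(q[5]);p=p+r.apply([a6,0,L3])
    return p,r*Rz(s[3]*q[6]+b7)
def calib():
    best=None
    for s in itertools.product((1,-1),repeat=4):
      for b7 in(0,90,180,-90):
        def res(v):
            o=[]
            for q,p,e in D:
                P,r=fk(q,v,s);o+=list((P-p)*1e3)+list((r.inv()*R.from_euler('xyz',e,degrees=True)).as_rotvec(degrees=True)*3)
            return np.r_[o,(v[:7]-[.33,.55,.5,.12,0,0,0])*5, v[7]*.1]
        r=least_squares(res,[.33,.55,.5,.12,0,0,0,0,b7],x_scale=[.1]*7+[10,10])
        if best is None or r.cost<best[0]: best=(r.cost,s,r.x)
    return best
E
python3 - <<'E'
from kin import *
log();b=calib();print(b[0],b[1],np.round(b[2],4))
E
```

```text
0.43645598937180125 (-1, -1, -1, -1) [ 2.85800e-01  6.70600e-01  4.86500e-01  1.63900e-01  2.87000e-02
 -3.44000e-02  8.61000e-02 -3.79300e+00  8.62072e+01]
```

Emit:
{"api": "step_arm", "payload": {
  "moves": "0.0205 -0.0005 -0.006 0 0 6.05; 0.0205 -0.0025 -0.006 0 0 6.05; 0.02 -0.005 -0.006 0 0 6.05; 0.0195 -0.007 -0.006 0 0 6.05; 0.0185 -0.009 -0.006 0 0 6.05; 0.0175 -0.011 -0.006 0 0 6.05; 0.0165 -0.0125 -0.006 0 0 6.05; 0.015 -0.014 -0.006 0 0 6.05; 0.0135 -0.0155 -0.006 0 0 6.05; 0.0115 -0.017 -0.006 0 0 6.05"
}}

```text
time: 9.68
tcp_pos: [0.5433, 0.2408, 0.4225]
ee_rot: [-180.0, 0.0, 16.2]
force: [0.3, -0.4, 0.2]
grip_width: 1.0
grip_force: 0.0
```

Emit:
{"api": "step_arm", "payload": {
  "moves": "0 0 0 0 0 0; 0 0 0 0 0 0"
}}

```text
time: 9.85
tcp_pos: [0.5431, 0.2414, 0.4222]
ee_rot: [-180.0, -0.0, 16.7]
force: [-0.2, -0.5, 0.9]
grip_width: 0.996
grip_force: 0.0
```

Run:
```python
from kin import *
log();b=calib();print(b[0],b[1],np.round(b[2],4))
for q,p,e in D: P,r=fk(q,b[2],b[1]);print(np.round((P-p)*1e3,1),np.round((r.inv()*R.from_euler('xyz',e,degrees=True)).as_rotvec(degrees=True),2))
json.dump([b[1],list(b[2])],open('kin.json','w'))
from fit import *
t=manip.snapshot('top');s=manip.snapshot('scene')
X=(.502,.038,.03)
for ps in((t,s),(t,),(s,)):
    pm=[(p,masks(p,'red',X)) for p in ps]
    r=fit(pm,[502,38,-13],.056,.11,.003,.041);print(np.round(r.x,1),round(r.fun,3))
from b import draw
bx=[pts_box(.502,.038,-13,.056,.11,.003,.041),pts_box(.5015,.038,-13,.102,.156,.003,.003)]
cv2.imwrite('pics/p1.png',np.hstack([draw(t,200,190,110,100,3.6 and 4,bx)[:, :400],draw(s,255,195,100,100,4,bx)]))
```

```text
26.388475533330205 (-1, -1, -1, -1) [ 8.84000e-02  6.53400e-01  4.75200e-01 -3.76000e-02  1.79000e-02
 -3.04000e-02  5.59000e-02 -4.08230e+00  8.59178e+01]
[-4.1 -1.6 -0.8] [-0.   -0.01 -0.  ]
[ 0.7  1.3 -1.2] [0.02 0.06 0.  ]
[-3.4  3.3  2. ] [ 0. -0. -0.]
[503.4  39.6 -11. ] 0.183
[503.8  39.5 -12.3] 0.127
[503.5  39.9 -10.8] 0.052
[[0.6153 0.2117 0.012 ]
 [0.5054 0.1757 0.012 ]
 [0.4735 0.2652 0.012 ]] 0.1156367051285243 0.09496628153025206
ctr [0.54443041 0.23841969 0.012     ]
18.11357815138988 19.646047632523235
```

View pics/p1.png

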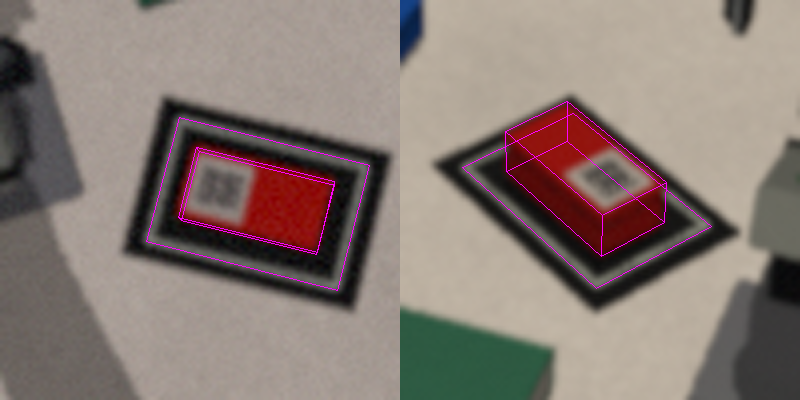

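The box sits squarely in the outline. I tilt the free tool to learn the wrist kinematics before committing to a scan pose.

Emit:
{"api": "step_arm", "payload": {
  "moves": "0 0 0 0 6 0; 0 0 0 0 6 0; 0 0 0 0 6 0; 0 0 0 0 6 0; 0 0 0 0 6 0; 0 0 0 0 0 0"
}}

```text
time: 10.55
tcp_pos: [0.5422, 0.2384, 0.4209]
ee_rot: [179.9, -30.0, 16.5]
force: [-1.0, 0.6, -0.6]
grip_width: 1.0
grip_force: 0.0
```

Run:
```python
from kin import *
log();print(np.round(D[-1][0],1))
```

```text
[ -39.    20.    12.   118.4    9.5   12.9 -111. ]
```

Emit:
{"api": "step_arm", "payload": {
  "moves": "0 0 0 0 6 0; 0 0 0 0 6 0; 0 0 0 0 6 0; 0 0 0 0 6 0; 0 0 0 0 0 0"
}}

```text
time: 10.97
tcp_pos: [0.5484, 0.239, 0.4305]
ee_rot: [178.7, -38.6, 16.6]
force: [0.2, 0.3, -0.5]
grip_width: 0.994
grip_force: 0.0
```

```bash
sed -i 's/a6,b0,b7=v;/a6,b0,b7,a2=v;/; s/p=np.array(\[0,0,d1\])/p=r.apply([a2,0,d1])/; s/\[.33,.55,.5,.12,0,0,0,0,b7\],x_scale=\[.1\]\*7+\[10,10\]/[.33,.55,.5,.12,0,0,0,0,b7,0],x_scale=[.1]*7+[10,10,.1]/; s/, v\[7\]\*.1\]/, v[7]*.1,v[9]*5]/; s/product((1,-1),repeat=4)/product((-1,),repeat=4)/' kin.py
python3 - <<'E'
from kin import *
log();print(np.round(D[-1][0],1))
b=calib();print(b[0],b[1],np.round(b[2],4))
for q,p,e in D: P,r=fk(q,b[2],b[1]);print(np.round((P-p)*1e3,1),np.round((r.inv()*R.from_euler('xyz',e,degrees=True)).as_rotvec(degrees=True),2))
json.dump([b[1],list(b[2])],open('kin.json','w'))
E
```

```text
[ -43.    19.7   16.6  119.8   44.1    5.1 -145.9]
99.92369557548339 (-1, -1, -1, -1) [ 2.802000e-01  6.433000e-01  4.597000e-01  1.494000e-01 -1.270000e-02
 -3.800000e-03  4.900000e-03 -4.166300e+00 -2.738733e+02  9.100000e-03]
[-5.8 -2.5  0.2] [-0.   -0.01 -0.29]
[-0.   3.8  2.2] [ 0.02  0.06 -0.29]
[-3.9  1.6  0.2] [ 0.   -0.   -0.29]
[-1.1  3.1 -1.8] [2.08 0.08 0.26]
[ 0.9  1.  -0.8] [2.59 0.16 0.62]
```

```bash
cat > ik.py <<'E'
from kin import *
s,v=json.load(open('kin.json'))
lo=np.array([-153.93,-27.13,-72.61,10.71,-87.88,4.46,-176.78]);hi=np.array([153.93,128.08,78.16,143.7,267.88,118.87,176.78])
LAB=np.array([.509,.0665,.0415]);G=.003 # grasp point above head centre along scanner z
def pose(phi,th,half,dist=.10):
    S=Rz(phi)*Ry(-th)   # scanner rotation; th>0 turns -x down
    los=S.apply([-np.cos(np.radians(20)),0,-np.sin(np.radians(20))])
    w=LAB-dist*los; o=w-S.apply([-.049,0,.116])
    g=o+S.apply([-.004,0,.132+G]); T=S*R.from_euler('x',180,degrees=True)*Rz(180*half)
    return g-T.apply([0,0,.155]),T,los,o
def ik(p,T,q0,w=.02):
    def res(q):
        P,r=fk(q,v,s);return np.r_[(P-p)*1e3,(r.inv()*T).as_rotvec(degrees=True)*3,(q-q0)*w]
    return least_squares(res,np.clip(q0,lo+4,hi-4),bounds=(lo+2,hi-2))
if __name__=='__main__':
    ini=D[2][0]
    for half in(0,1):
        q0=np.array(ini);q0[6]+=180*half
        for phi in range(-120,141,20):
            for th in(50,60):
                p,T,l,o=pose(phi,th,half);r=ik(p,T,q0);P,rr=fk(r.x,v,s)
                e=np.linalg.norm(P-p)*1e3;er=(rr.inv()*T).magnitude()*57.3
                if e<3 and er<3: print(half,phi,th,np.round(p,3),np.round(r.x,0),'marg',round(min((r.x-lo).min(),(hi-r.x).min())),round(e,1),round(er,1))
E
python3 ik.py
```

```text
0 -80 50 [0.497 0.136 0.282] [ -73.   63.   76.  123.  -19.   31. -166.] marg 2 0.0 0.0
0 -80 60 [0.49  0.176 0.266] [ -78.   69.   76.  122.  -13.   34. -175.] marg 2 2.6 2.9
0 -60 50 [0.474 0.127 0.282] [ -75.   58.   73.  131.  -29.   11. -144.] marg 6 0.0 0.0
0 -60 60 [0.454 0.162 0.266] [ -82.   67.   76.  132.  -18.   11. -161.] marg 2 0.0 0.0
0 80 50 [ 0.497 -0.003  0.282] [ 51.  57. -71. 129.  11.  15. -22.] marg 2 0.0 0.0
0 80 60 [ 0.49  -0.043  0.266] [ 57.  63. -71. 129. -10.  17.   5.] marg 2 0.0 0.0
0 100 50 [ 0.521 -0.003  0.282] [ 48.  59. -71. 121.   8.  35.  -6.] marg 2 0.0 0.0
0 100 60 [ 0.528 -0.043  0.266] [ 52.  65. -71. 119.  -0.  40.   5.] marg 2 0.0 0.0
0 120 50 [0.544 0.006 0.282] [ 43.  62. -71. 114.  11.  53.   3.] marg 2 0.0 0.0
0 120 60 [ 0.564 -0.029  0.266] [ 46.  67. -71. 110.   5.  59.   9.] marg 2 0.0 0.0
0 140 50 [0.563 0.021 0.282] [ 36.  60. -66. 109.  10.  68.  17.] marg 7 0.0 0.0
0 140 60 [ 0.594 -0.005  0.266] [ 37.  66. -66. 103.   6.  76.  20.] marg 7 0.0 0.0
1 -120 50 [0.544 0.127 0.282] [-62.  62.  69. 110. -11.  65. -20.] marg 10 0.0 0.0
1 -120 60 [0.564 0.162 0.266] [-63.  67.  69. 105.  -7.  72. -23.] marg 10 0.0 0.0
1 -100 50 [0.521 0.136 0.282] [-68.  63.  73. 116. -13.  49.  -5.] marg 5 0.0 0.0
1 -100 60 [0.528 0.176 0.266] [-72.  70.  74. 112.  -8.  55. -10.] marg 4 0.0 0.0
1 -80 50 [0.497 0.136 0.282] [-73.  63.  76. 123. -19.  31.  14.] marg 2 0.0 0.0
1 -80 60 [0.49  0.176 0.266] [-78.  69.  76. 121.  -9.  34.   0.] marg 2 0.0 0.0
1 -60 50 [0.474 0.127 0.282] [-75.  58.  73. 131. -29.  11.  36.] marg 6 0.0 0.0
1 -60 60 [0.454 0.162 0.266] [-82.  67.  76. 132. -18.  11.  19.] marg 2 0.0 0.0
1 -40 50 [0.455 0.112 0.282] [-17.  34. -21. 140. 103.  59. -80.] marg 4 0.0 0.0
1 80 50 [ 0.497 -0.003  0.282] [ 51.  57. -71. 129.  11.  15. 158.] marg 2 0.0 0.0
1 100 50 [ 0.521 -0.003  0.282] [ 48.  59. -71. 121.   8.  35. 174.] marg 2 0.0 0.0
```

Run:
```python
from ik import *
ini=np.array(D[2][0]);print(np.round(ini,0))
for half in(0,1):
  for phi in range(140,231,15):
    for th in(50,60):
        q0=np.array(ini);q0[6]=0
        p,T,l,o=pose(phi,th,half);r=ik(p,T,q0,.05);P,rr=fk(r.x,v,s)
        print(half,phi,th,np.round(p,3),np.round(r.x,0),'marg',round(min((r.x-lo).min(),(hi-r.x).min())),round(np.linalg.norm(P-p)*1e3,1),'foot',np.round(o,3))
```

```text
[ -30.   23.    2.  109.   -1.   48. -100.]
0 140 50 [0.563 0.021 0.282] [ 13.  43. -19. 109. -19.  71.  57.] marg 35 0.0 foot [0.391 0.166 0.098]
0 140 60 [ 0.594 -0.005  0.266] [ 15.  48. -20. 103. -20.  81.  58.] marg 38 0.0 foot [0.4   0.158 0.124]
0 155 50 [0.573 0.037 0.282] [  9.  44. -19. 106. -11.  77.  61.] marg 38 0.0 foot [0.369 0.132 0.098]
0 155 60 [0.609 0.02  0.266] [ 11.  50. -21.  99. -12.  87.  61.] marg 32 0.0 foot [0.38  0.127 0.124]
0 170 50 [0.578 0.054 0.282] [  5.  45. -19. 104.  -2.  81.  67.] marg 38 0.0 foot [0.357 0.093 0.098]
0 170 60 [0.618 0.047 0.266] [  6.  51. -20.  97.  -3.  92.  66.] marg 27 0.0 foot [0.369 0.091 0.124]
0 185 50 [0.579 0.073 0.282] [  1.  45. -19. 103.   6.  84.  73.] marg 35 0.0 foot [0.355 0.053 0.098]
0 185 60 [0.619 0.076 0.266] [  1.  51. -20.  96.   5.  96.  72.] marg 23 0.0 foot [0.367 0.054 0.124]
0 200 50 [0.575 0.09  0.282] [ -4.  45. -18. 103.  14.  85.  79.] marg 34 0.0 foot [0.364 0.014 0.098]
0 200 60 [0.613 0.104 0.266] [ -5.  50. -19.  96.  13.  97.  78.] marg 22 0.0 foot [0.375 0.018 0.124]
0 215 50 [0.566 0.107 0
[... 1157 characters left out ...]
0.  54.  34.  96. -13.  98. -71.] marg 21 0.0 foot [0.367 0.054 0.124]
1 200 50 [0.575 0.09  0.282] [-36.  48.  35. 103.  -7.  83. -65.] marg 36 0.0 foot [0.364 0.014 0.098]
1 200 60 [0.613 0.104 0.266] [-35.  54.  35.  96.  -5.  94. -65.] marg 25 0.0 foot [0.375 0.018 0.124]
1 215 50 [0.566 0.107 0.282] [-40.  48.  36. 105.   1.  77. -59.] marg 39 0.0 foot [ 0.382 -0.022  0.098]
1 215 60 [0.6   0.13  0.266] [-41.  54.  36.  98.   3.  88. -59.] marg 31 0.0 foot [ 0.392 -0.015  0.124]
1 230 50 [0.554 0.12  0.282] [-45.  47.  37. 108.   8.  70. -54.] marg 36 0.0 foot [ 0.41  -0.052  0.098]
1 230 60 [0.58  0.151 0.266] [-46.  53.  37. 102.  10.  80. -55.] marg 39 0.0 foot [ 0.418 -0.043  0.124]
```

```bash
python3 plan.py .545 .2405 .42 180 0 16.5 8
```

```text
t 10.97 q [ -43.   20.   17.  120.   44.    5. -146.] F [ 0.2  0.3 -0.5]
mm/row 1.3935675419259452 deg/row 4.822150209177237
-0.0011 -0.0003 0.0008 0.15 -4.82 -0.04; -0.0010 -0.0003 0.0009 0.15 -4.82 -0.04; -0.0009 -0.0003 0.0010 0.15 -4.82 -0.04; -0.0009 -0.0003 0.0010 0.15 -4.82 -0.04; -0.0008 -0.0003 0.0011 0.15 -4.82 -0.04; -0.0007 -0.0003 0.0012 0.15 -4.82 -0.04; -0.0006 -0.0003 0.0012 0.15 -4.82 -0.04; -0.0005 -0.0003 0.0013 0.15 -4.82 -0.04
```

Emit:
{"api": "step_arm", "payload": {
  "moves": "-0.001 0 0.001 0.15 -4.8 0; -0.001 0 0.001 0.15 -4.8 0; -0.001 0 0.001 0.15 -4.8 0; -0.001 0 0.001 0.15 -4.8 0; -0.001 0 0.001 0.15 -4.8 0; -0.0005 0 0.001 0.15 -4.8 0; -0.0005 0 0.001 0.15 -4.8 0; -0.0005 0 0.001 0.15 -4.8 0; 0 0 0 0 0 0; 0 0 0 0 0 0"
}}

```text
time: 11.8
tcp_pos: [0.5466, 0.2383, 0.4186]
ee_rot: [-179.8, -2.1, 16.1]
force: [-0.5, 0.4, -0.2]
grip_width: 1.001
grip_force: 0.0
```

```bash
python3 plan.py .545 .2405 .36 180 0 16.5 4
```

```text
t 11.8 q [ -11.   25.  -23.  108.   13.   47. -115.] F [-0.5  0.4 -0.2]
mm/row 14.668405754817572 deg/row 0.5484062541661316
-0.0008 -0.0006 0.0146 -0.06 -0.54 -0.09; -0.0006 -0.0006 0.0146 -0.06 -0.54 -0.09; -0.0005 -0.0006 0.0146 -0.06 -0.54 -0.09; -0.0004 -0.0006 0.0147 -0.06 -0.54 -0.09
```

Emit:
{"api": "step_arm", "payload": {
  "moves": "-0.0015 -0.001 0.0145 0 -0.55 -0.1; -0.0015 0 0.0145 0 -0.55 -0.1; -0.0015 0 0.0145 0 -0.55 -0.1; -0.001 0 0.0145 0 -0.55 -0.1; 0 0 0 0 0 0; 0 0 0 0 0 0"
}}

```text
time: 12.3
tcp_pos: [0.5413, 0.2386, 0.359]
ee_rot: [-179.9, 0.2, 16.6]
force: [0.3, 0.2, -0.1]
grip_width: 0.998
grip_force: 0.0
```

```bash
python3 plan.py .541 .2394 .297 180 0 16.5 4
python3 - <<'E'
from b import *
t=manip.snapshot('top');s=manip.snapshot('scene')
st=[head(.545,.2405,16.5)]
cv2.imwrite('pics/g2.png',np.hstack([draw(t,160,170,80,80,5,st),draw(s,315,200,80,80,5,st)]))
E
```

```text
t 12.3 q [ -12.   29.  -22.  111.   15.   43. -116.] F [ 0.3  0.2 -0.1]
mm/row 15.490539644995037 deg/row 0.058856556998294486
0.0000 -0.0002 0.0155 -0.02 0.05 0.02; 0.0000 -0.0002 0.0155 -0.02 0.05 0.02; 0.0000 -0.0002 0.0155 -0.02 0.05 0.02; 0.0000 -0.0002 0.0155 -0.02 0.05 0.02
[[0.6153 0.2117 0.012 ]
 [0.5054 0.1757 0.012 ]
 [0.4735 0.2652 0.012 ]] 0.1156367051285243 0.09496628153025206
ctr [0.54443041 0.23841969 0.012     ]
18.11357815138988 19.646047632523235
```

View pics/g2.png

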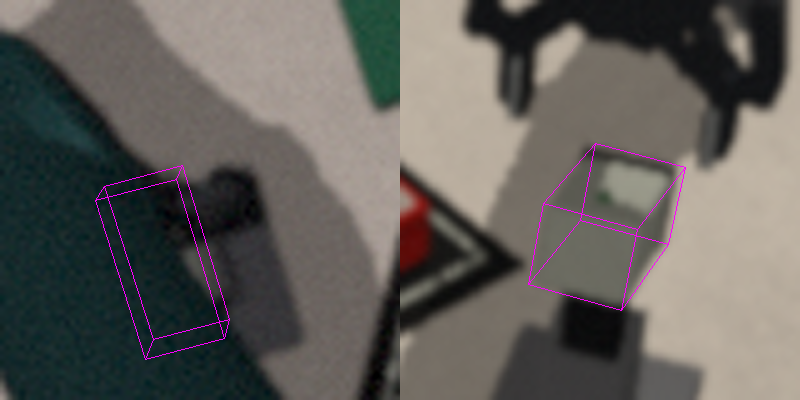

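The fingers straddle the head (finger ends at (515,110) and (712,160), head between them). I descend and close.

Emit:
{"api": "step_arm", "payload": {
  "moves": "0 0 0.0155 0 0 0; 0 0 0.0155 0 0 0; 0 0 0.0155 0 0 0; 0 0 0.014 0 0 0; 0 0 0 0 0 0; 0 0 0 0 0 0"
}}

```text
time: 13.0
tcp_pos: [0.542, 0.2389, 0.3004]
ee_rot: [-179.9, 0.0, 16.6]
force: [-0.2, 1.1, 0.2]
grip_width: 0.999
grip_force: 0.0
```

Emit:
{"api": "step_arm", "payload": {
  "moves": "0 0 0 0 0 0; 0 0 0 0 0 0; 0 0 0 0 0 0; 0 0 0 0 0 0; 0 0 0 0 0 0; 0 0 0 0 0 0; 0 0 0 0 0 0; 0 0 0 0 0 0; 0 0 0 0 0 0",
  "gripper": 0
}}

```text
time: 13.75
tcp_pos: [0.5424, 0.2395, 0.3016]
ee_rot: [-179.9, -0.1, 16.6]
force: [-0.5, -0.5, 6.1]
grip_width: 0.532
grip_force: 60.9
```

Emit:
{"api": "step_arm", "payload": {
  "moves": "0 0 -0.005 0 0 0; 0 0 -0.01 0 0 0; 0 0 -0.012 0 0 0; 0 0 -0.015 0 0 0; 0 0 -0.015 0 0 0; 0 0 -0.015 0 0 0; 0 0 -0.015 0 0 0; 0 0 -0.02 0 0 0; 0 0 -0.02 0 0 0; 0 0 0 0 0 0"
}}

```text
time: 14.58
tcp_pos: [0.5427, 0.2394, 0.4321]
ee_rot: [-179.8, -0.4, 16.5]
force: [0.4, -0.3, -0.8]
grip_width: 0.533
grip_force: 60.9
```

```bash
python3 plan.py .56 .10 .44 180 0 98 14;  python3 - <<'E'
from ik import *
for phi in(180,):
    for th in(60,):
        p,T,l,o=pose(phi,th,0);print(p,T.as_euler('xyz',degrees=True),o)
E
```

```text
t 14.58 q [ -11.   24.  -24.  108.   12.   50. -114.] F [ 0.4 -0.3 -0.8]
mm/row 10.052341450329948 deg/row 5.818667806770319
-0.0016 0.0099 -0.0006 0.01 -0.03 -5.82; -0.0026 0.0097 -0.0006 0.01 -0.03 -5.82; -0.0036 0.0094 -0.0006 0.01 -0.03 -5.82; -0.0045 0.0089 -0.0006 0.01 -0.03 -5.82; -0.0054 0.0084 -0.0006 0.01 -0.03 -5.82; -0.0063 0.0078 -0.0006 0.01 -0.03 -5.82; -0.0070 0.0072 -0.0006 0.01 -0.03 -5.82; -0.0077 0.0064 -0.0006 0.01 -0.03 -5.82; -0.0083 0.0056 -0.0006 0.01 -0.03 -5.82; -0.0088 0.0047 -0.0006 0.01 -0.03 -5.82
-0.0093 0.0038 -0.0006 0.01 -0.03 -5.82; -0.0096 0.0029 -0.0006 0.01 -0.03 -5.82; -0.0099 0.0019 -0.0006 0.01 -0.03 -5.82; -0.0100 0.0009 -0.0006 0.01 -0.03 -5.82
[0.6198236  0.0665     0.26595192] [180. -60. 180.] [0.36667624 0.0665     0.12441602]
```

Emit:
{"api": "step_arm", "payload": {
  "moves": "-0.0015 0.01 -0.0005 0 0 -5.8; -0.0025 0.0095 -0.0005 0 0 -5.8; -0.0035 0.0095 -0.0005 0 0 -5.8; -0.0045 0.009 -0.0005 0 0 -5.8; -0.0055 0.0085 -0.0005 0 0 -5.8; -0.0065 0.008 -0.0005 0 0 -5.8; -0.007 0.007 -0.0005 0 0 -5.8; -0.0075 0.0065 -0.0005 0 0 -5.8; -0.0085 0.0055 -0.0005 0 0 -5.8; -0.009 0.0045 -0.0005 0 0 -5.8"
}}

```text
time: 15.42
tcp_pos: [0.5537, 0.138, 0.4317]
ee_rot: [-179.9, -0.0, 74.8]
force: [-0.4, -0.2, -2.1]
grip_width: 0.536
grip_force: 60.7
```

```bash
python3 plan.py .60 .0665 .44 180 0 180 20
```

```text
t 15.42 q [ 10.  25. -38. 110.  19.  52. -53.] F [-0.4 -0.2 -2.1]
mm/row 4.28069816303532 deg/row 5.258408397222977
-0.0028 0.0032 -0.0004 -0.00 -0.01 -5.26; -0.0031 0.0029 -0.0004 -0.00 -0.01 -5.26; -0.0034 0.0026 -0.0004 -0.00 -0.01 -5.26; -0.0036 0.0023 -0.0004 -0.00 -0.01 -5.26; -0.0038 0.0019 -0.0004 -0.00 -0.01 -5.26; -0.0040 0.0016 -0.0004 -0.00 -0.01 -5.26; -0.0041 0.0012 -0.0004 -0.00 -0.01 -5.26; -0.0042 0.0008 -0.0004 -0.00 -0.01 -5.26; -0.0042 0.0004 -0.0004 -0.00 -0.01 -5.26; -0.0043 0.0001 -0.0004 -0.00 -0.01 -5.26
-0.0042 -0.0003 -0.0004 -0.00 -0.01 -5.26; -0.0042 -0.0007 -0.0004 -0.00 -0.01 -5.26; -0.0041 -0.0011 -0.0004 -0.00 -0.01 -5.26; -0.0040 -0.0015 -0.0004 -0.00 -0.01 -5.26; -0.0038 -0.0018 -0.0004 -0.00 -0.01 -5.26; -0.0037 -0.0022 -0.0004 -0.00 -0.01 -5.26; -0.0034 -0.0025 -0.0004 -0.00 -0.01 -5.26; -0.0032 -0.0028 -0.0004 -0.00 -0.01 -5.26; -0.0029 -0.0031 -0.0004 -0.00 -0.01 -5.26; -0.0026 -0.0033 -0.0004 -0.00 -0.01 -5.26
```

Emit:
{"api": "step_arm", "payload": {
  "moves": "-0.003 0.003 -0.0005 0 0 -5.25; -0.003 0.003 -0.0005 0 0 -5.25; -0.0035 0.0025 -0.0005 0 0 -5.25; -0.0035 0.0025 -0.0005 0 0 -5.25; -0.004 0.002 -0.0005 0 0 -5.25; -0.004 0.0015 -0.0005 0 0 -5.25; -0.004 0.001 -0.0005 0 0 -5.25; -0.004 0.001 -0.0005 0 0 -5.25; -0.004 0.0005 -0.0005 0 0 -5.25; -0.0045 0 -0.0005 0 0 -5.25"
}}

```text
time: 16.25
tcp_pos: [0.5766, 0.1024, 0.4366]
ee_rot: [-179.9, -0.1, 127.3]
force: [-0.3, 0.3, -1.6]
grip_width: 0.535
grip_force: 60.7
```

Emit:
{"api": "step_arm", "payload": {
  "moves": "-0.0045 -0.0005 0 0 0 -5.25; -0.004 -0.0005 0 0 0 -5.25; -0.004 -0.001 0 0 0 -5.25; -0.004 -0.0015 0 0 0 -5.25; -0.004 -0.002 0 0 0 -5.25; -0.0035 -0.002 0 0 0 -5.25; -0.0035 -0.0025 0 0 0 -5.25; -0.003 -0.003 0 0 0 -5.25; -0.003 -0.003 0 0 0 -5.25; 0 0 0 0 0 0"
}}

```text
time: 17.08
tcp_pos: [0.5978, 0.069, 0.436]
ee_rot: [180.0, -0.1, 174.3]
force: [0.7, 0.3, -1.9]
grip_width: 0.533
grip_force: 60.9
```

```bash
python3 plan.py .62 .0665 .36 180 -60 180 12
```

```text
t 17.08 q [ 31.  36. -63. 105.  36.  62.  39.] F [ 0.7  0.3 -1.9]
mm/row 6.598692237245371 deg/row 5.009700521834362
-0.0019 -0.0000 0.0063 0.25 4.98 -0.43; -0.0024 -0.0000 0.0061 0.25 4.98 -0.43; -0.0029 -0.0000 0.0059 0.25 4.98 -0.43; -0.0034 -0.0000 0.0056 0.25 4.98 -0.43; -0.0039 -0.0000 0.0053 0.25 4.98 -0.43; -0.0044 -0.0000 0.0049 0.25 4.98 -0.43; -0.0048 -0.0000 0.0045 0.25 4.98 -0.43; -0.0052 -0.0000 0.0041 0.25 4.98 -0.43; -0.0055 -0.0001 0.0037 0.25 4.98 -0.43; -0.0058 -0.0001 0.0032 0.25 4.98 -0.43
-0.0060 -0.0001 0.0026 0.25 4.98 -0.43; -0.0062 -0.0002 0.0021 0.25 4.98 -0.43
```

Emit:
{"api": "step_arm", "payload": {
  "moves": "-0.002 0 0.0065 0.25 5 -0.45; -0.0025 0 0.006 0.25 5 -0.45; -0.003 0 0.006 0.25 5 -0.45; -0.0035 0 0.0055 0.25 5 -0.45; -0.004 0 0.0055 0.25 5 -0.45; -0.0045 0 0.005 0.25 5 -0.45; -0.005 0 0.0045 0.25 5 -0.45; -0.005 0 0.004 0.25 5 -0.45; -0.0055 0 0.0035 0.25 5 -0.45; -0.006 0 0.003 0.25 5 -0.45"
}}

```text
time: 17.92
tcp_pos: [0.6173, 0.069, 0.373]
ee_rot: [-179.4, -50.2, 178.7]
force: [-0.2, -0.2, -2.2]
grip_width: 0.535
grip_force: 61.0
```

```bash
python3 plan.py .62 .0665 .276 180 -60 180 9
```

```text
t 17.92 q [ 25.  52. -60.  94.  13. 100.  46.] F [-0.2 -0.2 -2.2]
mm/row 10.785865103174508 deg/row 1.0889637323718748
-0.0085 -0.0002 0.0067 0.05 1.08 -0.09; -0.0086 -0.0002 0.0065 0.05 1.08 -0.09; -0.0087 -0.0002 0.0063 0.05 1.08 -0.09; -0.0088 -0.0002 0.0062 0.05 1.08 -0.09; -0.0090 -0.0002 0.0060 0.05 1.08 -0.09; -0.0091 -0.0002 0.0058 0.05 1.08 -0.09; -0.0092 -0.0003 0.0057 0.05 1.08 -0.09; -0.0093 -0.0003 0.0055 0.05 1.08 -0.09; -0.0094 -0.0003 0.0053 0.05 1.08 -0.09
```

Emit:
{"api": "step_arm", "payload": {
  "moves": "-0.0085 0 0.0065 0 1.1 -0.1; -0.0085 0 0.0065 0 1.1 -0.1; -0.0085 0 0.0065 0 1.1 -0.1; -0.009 0 0.006 0 1.1 -0.1; -0.009 0 0.006 0 1.1 -0.1; -0.009 0 0.006 0 1.1 -0.1; -0.009 0 0.0055 0 1.1 -0.1; -0.0095 0 0.0055 0 1.1 -0.1; 0 0 0 0 0 0; 0 0 0 0 0 0"
}}

```text
time: 18.75
tcp_pos: [0.6197, 0.0689, 0.2866]
ee_rot: [179.3, -59.0, -179.6]
force: [0.5, -0.2, -1.5]
grip_width: 0.534
grip_force: 61.0
```

```bash
cat > chk.py <<'E'
from ik import *
from b import draw
from fit import pts_box
st=manip.state();T=R.from_euler('xyz',st['ee_rot'],degrees=True);p=np.array(st['tcp_pos'])
S=T*R.from_euler('x',180,degrees=True)   # half 0
o=p+T.apply([0,0,.155])-S.apply([-.004,0,.135])
w=o+S.apply([-.049,0,.116]);los=S.apply([-np.cos(np.radians(20)),0,-np.sin(np.radians(20))])
hit=w+los*((.0415-w[2])/los[2])
print('q',np.round(st['qpos']),'window',w.round(4),'hit-label',(hit-LAB).round(4),'dist',np.linalg.norm(w-LAB).round(4),'off',np.degrees(np.arccos(-los[2])).round(1),'foot',o.round(3))
t=manip.snapshot('top');s=manip.snapshot('scene')
P=np.array([[a*.0475,b*.023,d*.021] for a in(-1,1) for b in(-1,1) for d in(-1,1)])
P=o+S.apply(P@Ry(-20).as_matrix().T+[-.004,0,.132])
H=o+S.apply(np.array([[a*.016,b*.014,d] for a in(-1,1) for b in(-1,1) for d in(0,.114)]))
B=pts_box(.503,.039,-12.5,.056,.11,.003,.041)
cv2.imwrite('pics/f1.png',np.hstack([draw(t,195,190,100,120,4,[P,H,B]),draw(s,260,150,100,120,4,[P,H,B])]))
E
python3 chk.py | grep '^q'; python3 plan.py .62 .0665 .266 180 -60 180 2
```

```text
q [ 23.  60. -57.  94.  13. 101.  46.] window [0.4942 0.0708 0.1595] hit-label [0.0085 0.0051 0.    ] dist 0.1191 off 11.2 foot [0.37  0.072 0.141]
t 18.95 q [ 23.  60. -57.  94.  13. 101.  46.] F [ 0.8 -0.1 -1.5]
mm/row 11.302124542752484 deg/row 0.648179211038667
-0.0096 -0.0015 0.0057 0.22 0.60 0.11; -0.0097 -0.0014 0.0056 0.22 0.60 0.11
```

View pics/f1.png

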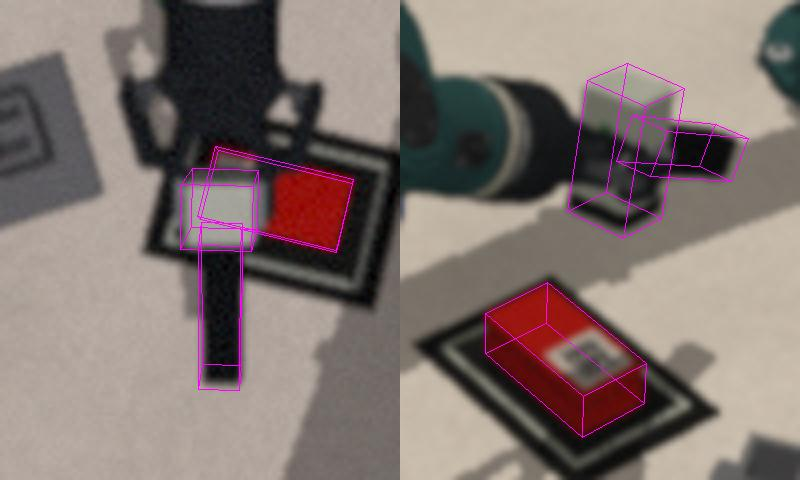

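The model overlay matches the held scanner (head at (220,215), handle down to (220,385)), with the window looking down at the label. One last adjustment.

Emit:
{"api": "step_arm", "payload": {
  "moves": "-0.0065 -0.001 0.004 0.15 0.4 0.05; -0.0065 -0.001 0.004 0.15 0.4 0.05; -0.0065 -0.001 0.004 0.15 0.4 0.05; 0 0 0 0 0 0; 0 0 0 0 0 0; 0 0 0 0 0 0"
}}

```text
time: 19.45
tcp_pos: [0.6193, 0.0662, 0.2644]
ee_rot: [179.9, -60.1, -179.9]
force: [0.3, 0.1, -2.3]
grip_width: 0.533
grip_force: 61.0
```

```bash
python3 chk.py | grep '^q'; python3 plan.py .62 .0665 .266 180 -60 180 2
```

```text
q [ 23.  61. -56.  94.  14. 101.  46.] window [0.491  0.0663 0.1391] hit-label [-0.0009 -0.0001  0.    ] dist 0.0992 off 9.9 foot [0.366 0.066 0.124]
t 19.65 q [ 23.  61. -56.  94.  14. 101.  46.] F [ 0.2 -0.9 -2.4]
mm/row 0.5969521350304322 deg/row 0.0419211658369142
0.0003 0.0001 -0.0005 -0.01 -0.02 0.03; 0.0003 0.0001 -0.0005 -0.01 -0.02 0.03
```

On target and steady: line of sight within 1 mm of the label's centre, 99 mm away, 10° off vertical.

```bash
python3 -c "
from workcell import manip
print(manip.sign_off())"
```

```text
the job is handed in; nothing more can be done
None
```

The job is handed in: the red box lies flat and square inside the outline, label up and released, and the scanner is held in the air with its window about 99 mm from the label's centre, 10° off straight down, at about 20 s of the 53 s allowed.

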